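# Eject the used pipette tip into the discard beaker

### The job

Take the small glass beaker out of the green tray and stand it on the worktop under the yellow tip of the pipette that leans in the retort stand. Press the pipette's blue button along its axis to the soft first stop, rest there a moment, press on firmly to the second stop so that the used tip is pushed off into the beaker, and let the button come all the way back up. Then stand the beaker with the tip in it upright in the green tray again; never touch the tip with the gripper or tip the beaker over, and leave the dropper bottle, vials and bung where they are.

Things in the scene. Friction and masses are not known exactly. Their poses are not given: they have to be found in the camera images.
- stand: Fixed retort stand holding a single-button pipette. Origin: worktop below the clamped point of the pipette (219 mm up). Pipette axis leans 30 deg from vertical: the button end towards the stand's +y, the tip end towards -y. Clamp arm and vertical 12 mm steel rod, 339 mm tall, lie behind the pipette (rod at x +50 mm, y 0). Dark base plate x -90..+80, y +-45 mm, 9 mm high. Pipette body 25 mm thick.
- tip: Loose yellow plastic pipette tip, 42 mm long cone, 14 mm wide at the collar, 4 mm at the point, 10 g, snapped on the lower end of the pipette. Origin at its point, +z along its axis to the collar. At the start the point hangs 69 mm above the worktop. About 3 N along the axis, given by the ejector sleeve, pushes it off.
- tip_mid (a point): Middle of the yellow tip, on its axis, 21 mm from its point.
- drop_point (a point): Point on the worktop under the tip where the beaker's centre should stand to catch it (up to 8 mm off still catches it). Horizontal direction from here to the stand's origin is the side the button leans to (stand +y).
- button_top (a point): Centre of the top face of the blue round button, 23 mm across, at the upper end of the pipette, about 280 mm above the worktop; moves with the button. Face is square to the pipette axis.
- plunger (a joint): Slide of the blue button, m: 0 up, 0.010 at the first stop, along the pipette axis (down and towards the tip). Soft spring: 1 N at the start, 4.5 N at 0.010. Springs back by itself.
- ejector (a joint): Slide of the grey ejector sleeve, driven by the button beyond the first stop, m: 0 home, 0.007 at the second stop (button then 17 mm down in all). Stiff spring: does not move below 8 N on the button, 11 N at 0.007, and about 3 N more while the tip comes off (in all up to about 14 N). Springs back by itself.
- beaker: Loose small clear glass beaker, 46 mm across, 58 mm tall, inside about 40 mm wide, 28 to 49 g. Origin: centre of its underside, +z up. Its rim passes 11 mm below the tip. The pipette overhangs the place under the tip on the side it leans to, so come in there with the tool leaning away from the pipette (towards stand -y or the robot).
- tray: Fixed shallow dark green plastic tray, 130 mm (x) by 170 mm (y), walls 3 mm thick and 16 mm high, floor 3 mm thick. Origin: centre of its underside.
- dropper: Loose amber dropper bottle with a black bulb, 32 mm across, 96 mm tall; leave alone. Origin: centre of its underside.
- vial_white: Loose small vial with a white cap, 25 mm across, 53 mm tall; leave alone. Origin: centre of its underside.
- vial_black: Loose small vial with a black cap, 25 mm across, 53 mm tall; leave alone. Origin: centre of its underside.
- bung: Loose red rubber bung, 31 mm across, 26 mm tall; leave alone. Origin: centre of its underside.

How it is judged (in metres and radians):
On the way, in this order (a step that is already met when the one before it is completed fails the run):
1. the beaker stands on the worktop under the tip, let go (horizontal distance between beaker and drop_point below 0.018 m and height (world z) of beaker below 0.004 m and angle between beaker's own z axis and vertical below 0.1 rad and linear speed of beaker below 0.02 m/s and contact force between the fingers and beaker below 0.1 N), for 0.2 s.
2. the button rests at its first stop, the ejector not yet driven and the tip still on (value of joint plunger above 0.0085 m and value of joint ejector below 0.002 m and height (world z) of tip_mid above 0.075 m), for 0.3 s.
3. the button is pressed through to the second stop (value of joint plunger above 0.0085 m and value of joint ejector above 0.006 m), for 0.1 s.
4. the button is released and fully up again, the tip lies in the beaker (value of joint plunger below 0.0015 m and value of joint ejector below 0.001 m and horizontal distance between tip_mid and beaker below 0.021 m and z of tip_mid in the frame of beaker between 0.003 and 0.045 m), for 0.2 s.
At the end, for the whole second after the job is handed in: The used tip is inside the beaker; the beaker stands upright (within 0.1 rad) and still on the floor of the green tray; the button is fully up (plunger under 1.5 mm, ejector under 1 mm) (all of step 4 and x of beaker in the frame of tray between -0.042 and 0.042 m and y of beaker in the frame of tray between -0.062 and 0.062 m and z of beaker in the frame of tray below 0.007 m and angle between beaker's own z axis and vertical below 0.1 rad and linear speed of beaker below 0.02 m/s and linear speed of tip below 0.03 m/s); the robot touches nothing.
It fails at once if the gripper touches the used tip (contact force between the fingers and tip above 0.5 N).
It fails at once if the beaker is tipped by more than 40 degrees (angle between beaker's own z axis and vertical above 0.7 rad).
It fails at once if the dropper bottle, a vial or the bung is moved by more than 15 mm (distance of any of dropper, vial_white, vial_black, bung from where it was at the start of the episode above 0.015 m).
It also fails if it takes over 72 s, if anything falls off the work surface, if the arm or the gripper's body presses on something with over 40 N, if the wrist force passes 120 N, or if a joint passes its speed limit or range.

### The arm

A 6-joint arm with a two-finger parallel gripper is mounted at the origin on a cart in front of the work surface, level with it; the furniture and walls round the work are solid. World frame = base frame: x ahead of the robot, y to its left, z up, the work surface at z = 0. Lengths are in mm, angles in rad, forces in N, time in s.
With the tool pointing down it reaches from about 275 to 825 mm from the base axis. Payload 5.2 kg.
Tool frame: the origin (TCP) lies at the very end of the fingers, on their centre line; the grasp point (between the pads) lies 19 mm behind it; z points along the fingers, y is the line along which they close (so a half turn about z gives the same grasp; the last joint's range is limited). The gripper opens to 93 mm and grips with 3 to 60 N. Pads are 15 mm wide; open, the fingers measure 128 mm over their backs; the gripper's body (75 mm by 188 mm) begins 65 mm behind the grasp point.
Start: joints at [-1.393, 0.259, 1.535, -0, 1.348, -0.203], TCP at [204.436, -510.599, 218.653] pointing down, gripper open.
Joint ranges: [-3.14, 3.14], [-0.91, 2.08], [0.19, 2.58], [-1.22, 4.36], [0.22, 2.71], [-3.12, 3.12]. Speed limits (rad/s): [2.57, 2.57, 3.14, 3.14, 3.14, 3.14].

### API

Orientations are given as [roll, pitch, yaw] about the fixed x, y, z axes, in that order (R = Rz(yaw) Ry(pitch) Rx(roll)).
In Python, from bench import robot gives the robot as it stands. The module is installed in compiled form; this text tells all that it offers. Calls block until the motion is done:
- robot.move_ptp(position, orientation): joint-space move of the TCP to a pose.
- robot.move_linear(position, ori=None, speed=150, f_stop=None): straight line of the TCP; ori=None keeps the orientation; speed is the mean speed in mm/s. With f_stop (N) it stops when the force on the tool has changed by that much, and returns True; else False.
- robot.move_j(angles): joint-space move.
- robot.move_gripper(opening): opening from 0.0 (shut) to 1.0 (fully open); the grip force is fixed at half the most; returns when the fingers have stopped.
- robot.sleep(seconds).
- robot.inverse_kinematics(position, orientation): joint angles nearest the present ones, or None.
- robot.get_image(name): name is "scene" or "side" or "wrist"; returns a dict with "img" (384x512x3 uint8, blue, green, red), "fovy" (degrees; the focal length in pixels is half the picture's height over the tangent of half this angle, whatever the lens; pixels are square), "cx", "cy" (the principal point, pixels), "eye" and "orientation" of the camera in the world. Camera axes: x right, y down, z forward; pixel columns grow to the right and rows downward; lengths in mm; the calibration is good to about 2 mm. A picture is of the moment at which its call begins. There is no depth.
A pose or a line that the arm cannot do raises robot.MotionError and nothing moves.
- robot.hand_in(): hands the job in; it is judged then, once.
Readings, each from a call of its own:
- robot.current_t(): time.
- robot.current_qpos(): joint angles.
- robot.current_joint_vel(): joint speeds.
- robot.current_joint_efforts(): joint torques, N m.
- robot.current_tcp_pos(): TCP position.
- robot.current_eef_rot(): TCP orientation.
- robot.current_contact_force(): force on the tool from outside, world axes, zero at the start.
- robot.current_ft_torque(): the same for the moment, N m.
- robot.current_gripper_width(): opening from 0.0 (shut) to 1.0 (fully open).
- robot.current_finger_force(): force on a finger pad.
Only numpy, scipy, OpenCV 4.12 (cv2) and the standard library are available. Lean on these libraries where they do the work, as an engineer would, in place of code of your own. Each camera call takes 0.05 s, during which the arm holds its last target. There are 200 camera calls.

## Working session

There is one attempt and no reset: what is moved stays moved. The work goes in short steps, each a Python script; the robot and the scene stay as the last script left them, time stands still between calls to the robot, and variables do not carry over. Pictures are saved under pics/ and viewed, at most 14 in all, crops included, and the job is handed in when it is done.

```bash
mkdir -p pics
cat > h.py <<'E'
import numpy as np, cv2
from bench import robot
from scipy.spatial.transform import Rotation as R
def cam(n, save=None):
    d=robot.get_image(n)
    if save: cv2.imwrite(f'pics/{save}.png',d['img']); np.save(f'pics/{save}.npy',d,allow_pickle=True)
    return d
def load(s): return np.load(f'pics/{s}.npy',allow_pickle=True).item()
def ray(d,u,v):
    f=d['img'].shape[0]/2/np.tan(np.radians(d['fovy'])/2)
    M=R.from_euler('xyz',d['orientation']).as_matrix() if np.size(d['orientation'])==3 else np.array(d['orientation']).reshape(3,3)
    r=M@np.array([(u-d['cx'])/f,(v-d['cy'])/f,1]); return np.array(d['eye'],float),r/np.linalg.norm(r)
def plane(d,u,v,z):
    e,r=ray(d,u,v); return e+r*(z-e[2])/r[2]
def proj(d,p):
    f=d['img'].shape[0]/2/np.tan(np.radians(d['fovy'])/2)
    M=R.from_euler('xyz',d['orientation']).as_matrix()
    c=M.T@(np.array(p)-d['eye']); return d['cx']+f*c[0]/c[2], d['cy']+f*c[1]/c[2]
def tri(obs):
    A=0;b=0
    for d,u,v in obs:
        e,r=ray(d,u,v);P=np.eye(3)-np.outer(r,r);A=A+P;b=b+P@e
    return np.linalg.solve(A,b)
E
python3 - <<'E'
from h import *
for n in('scene','side','wrist'):
    d=cam(n,n+'0'); print(n,d['fovy'],d['cx'],d['cy'],d['eye'],d['orientation'])
a=[load(n+'0')['img'] for n in('scene','side')]
cv2.imwrite('pics/c.png',np.hstack(a)[:, :])
E
```

```text
scene 54.96441297153881 256.6592090690183 194.5802523734836 [-107.13900292 -687.34512921  757.85289796] [-2.09088971  0.01788156 -0.65568886]
side 57.71345841613903 256.41375942877823 190.44713782014665 [298.16535241 846.45766779 522.35484471] [-1.97281839  0.01789441 -2.89321937]
wrist 68.50932833753347 258.7590527932347 190.39294631699232 [ 278.83809647 -479.7540523   384.41768322] [ 2.85098976e+00  1.43409064e-03 -1.18884955e+00]
```

View pics/scene0.png

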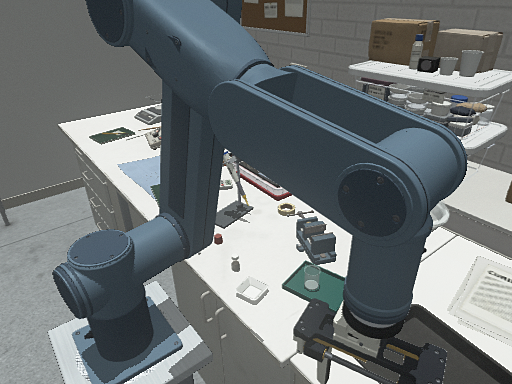

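View pics/side0.png

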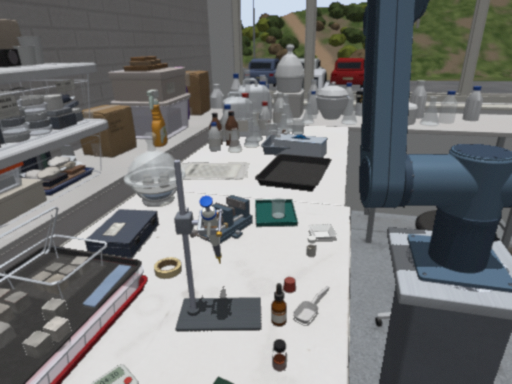

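The scene view is mostly blocked by the arm. The beaker is at about (311,278). In the side view the stand plate is at (220,313), the blue button at (207,201), the yellow tip at (219,260) and the beaker at (278,208) in the green tray.

Run:
```python
from h import *
s=load('side0');c=load('scene0')
P=lambda *a:print(a[0],np.round(plane(*a[1:]),0))
for u,v in[(187,299),(260,299),(262,326),(177,327)]: P('plate',s,u,v,9)
P('button',s,207,201,280);P('tip',s,220,262,69);P('beaker',s,278,217,3);P('beakerscene',c,311,289,3)
for u,v in[(257,201),(294,201),(298,223),(255,225)]: P('tray',s,u,v,16)
P('bung',s,290,290,0);P('amber',s,279,322,0);P('vial',s,280,364,0);P('vialw',s,312,254,0)
for j in ([-1.393,-0.4,1.3,0,1.6,0],): 
  pass
```

```text
plate [604. 297.   9.]
plate [448. 261.   9.]
plate [426. 336.   9.]
plate [588. 377.   9.]
button [512. 355. 280.]
tip [547. 230.  69.]
beaker [ 486. -138.    3.]
beakerscene [ 477. -159.    3.]
tray [ 575. -216.   16.]
tray [ 450. -242.   16.]
tray [414. -87.  16.]
tray [539. -47.  16.]
bung [391. 206.   0.]
amber [397. 309.   0.]
vial [376. 407.   0.]
vialw [357.  47.   0.]
```

View pics/wrist0.png

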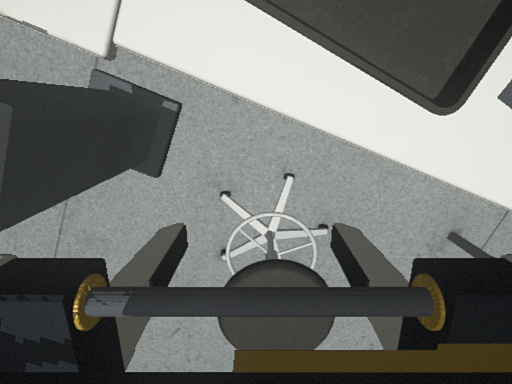

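```bash
cat >> h.py <<'E'
def ori(zdir, ydir):
    z=np.array(zdir,float);z/=np.linalg.norm(z);y=np.array(ydir,float);y-=z*(y@z);y/=np.linalg.norm(y)
    return R.from_matrix(np.c_[np.cross(y,z),y,z]).as_euler('xyz')
E
python3 - <<'E'
from h import *
print(robot.current_eef_rot(), robot.current_tcp_pos())
M=R.from_euler('xyz',robot.current_eef_rot()).as_matrix();d=load('wrist0')
print(M.T@(np.array(d['eye'])-robot.current_tcp_pos()), M.T@ray(d,256,192)[1])
def ik(n,p,z,y):
    for s in(1,-1):
        q=robot.inverse_kinematics(p,ori(z,np.array(y)*s)); print(n,s,None if q is None else np.round(q,2))
for p in ([400,-200,330],[400,150,450]):
    ik('v',p,[0,0,-1],[0,1,0]);
for az in(25,45,60,75,103):
  a=np.radians(az)
  for l in(45,55):
    L=np.radians(l);z=[np.sin(L)*np.cos(a),np.sin(L)*np.sin(a),-np.cos(L)];y=[-np.sin(a),np.cos(a),0]
    g=np.array(z)*19
    ik(f'drop{az} {l}',np.array([540,234,35])+g,z,y); ik(f'pick{az} {l}',np.array([482,-148,38])+g,z,y)
c,s=np.cos(np.radians(13)),np.sin(np.radians(13))
ax=np.array([.5*s,-.5*c,-.866])
ik('button x',np.array([513,353,280])-ax*30,ax,[c,s,0]); ik('button y',np.array([513,353,280])-ax*30,ax,[-s,c,0])
E
```

```text
[-3.14020543e+00 -2.90070787e-04  3.80776920e-01] [ 204.35747983 -510.19076968  217.99079738]
[  80.50586066   -0.80744651 -166.40258045] [-0.2922624  -0.00948869  0.95629109]
v 1 [-0.71  0.01  1.55  0.    1.57 -2.28]
v -1 [-0.71  0.01  1.55 -0.    1.57  0.86]
v 1 [ 0.1  -0.02  1.31  0.    1.85 -1.47]
v -1 [ 0.1  -0.02  1.31 -0.    1.85  1.67]
drop25 45 1 [0.06 0.46 2.34 2.54 0.47 1.85]
drop25 45 -1 [ 0.06  0.46  2.34  2.54  0.47 -1.29]
pick25 45 1 [-1.08  0.46  2.29  1.25  0.84  2.11]
pick25 45 -1 [-1.08  0.46  2.29  1.25  0.84 -1.03]
drop25 55 1 [0.01 0.59 2.44 2.68 0.87 1.63]
drop25 55 -1 [ 0.01  0.59  2.44  2.68  0.87 -1.52]
pick25 55 1 [-1.2   0.59  2.33  1.36  0.99  1.84]
pick25 55 -1 [-1.2   0.59  2.33  1.36  0.99 -1.31]
drop45 45 1 [-0.14  0.48  2.27  1.78  0.62  2.14]
drop45 45 -1 [-0.14  0.48  2.27  1.78  0.62 -1.  ]
pick45 45 1 [-1.06  0.53  2.09  0.92  1.03  2.17]
pick45 45 -1 [-1.06  0.53  2.09  0.92  1.03 -0.97]
drop45 55 1 [-0.24  0.6   2.36  1.99  0.87  1.78]
drop45 55 -1 [-0.24  0.6   2.36  1.99  0.87 -1.36]
pick45 55 1 [-1.14  0.64  2.09  1.    1.15  2.  ]
pick45 55
[... 759 characters left out ...]
1 [-0.99  0.75  1.73  0.66  1.45  2.05]
pick75 55 -1 [-0.99  0.75  1.73  0.66  1.45 -1.1 ]
drop103 45 1 [-0.2   0.69  1.71  0.75  1.24  2.28]
drop103 45 -1 [-0.2   0.69  1.71  0.75  1.24 -0.86]
pick103 45 1 [-0.79  0.76  1.52  0.38  1.57  1.98]
pick103 45 -1 [-0.79  0.76  1.52  0.38  1.57 -1.16]
drop103 55 1 [-0.26  0.78  1.69  0.84  1.36  2.18]
drop103 55 -1 [-0.26  0.78  1.69  0.84  1.36 -0.96]
pick103 55 1 [-0.82  0.87  1.44  0.42  1.71  1.95]
pick103 55 -1 [-0.82  0.87  1.44  0.42  1.71 -1.19]
button x 1 [ 0.71  0.56  0.99 -0.48  1.82  0.41]
button x -1 [ 0.71  0.56  0.99 -0.48  1.82 -2.73]
button y 1 [ 0.71  0.56  0.99 -0.48  1.82 -1.16]
button y -1 [ 0.71  0.56  0.99 -0.48  1.82  1.98]
```

Run:
```python
from h import *
dn=ori([0,0,-1],[0,-1,0])
robot.move_ptp([400,-150,330],dn); cam('wrist','w1'); cam('side','s1')
robot.move_linear([400,-100,440],dn)
robot.move_ptp([410,200,440],dn); cam('wrist','w2');cam('scene','c2')
a=load('w1')['img'];b=load('w2')['img']
cv2.imwrite('pics/w12.png',cv2.resize(np.vstack([a[:290],b[:290]]),None,fx=1,fy=1))
print(robot.current_t())
```

```text
4.025
```

View pics/w12.png

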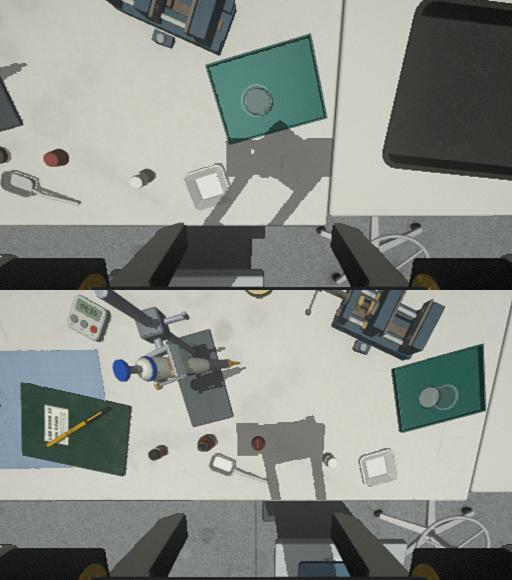

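View pics/c2.png

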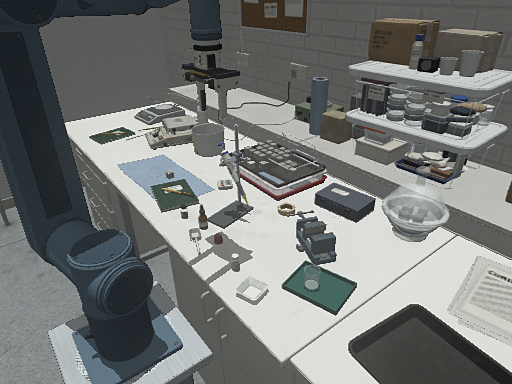

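The composite of the two wrist views shows the beaker rim at about (257,99) in w1. In w2 the blue button is at (121,80), the yellow tip at about (235,73) and the plate's lower part at about (205,110). The scene view is now clear: the beaker is at (312,278) in the tray, and the tip is near (243,196).

Run:
```python
from h import *
w1,w2,s,c=[load(n) for n in('w1','w2','s1','c2')]
def mask(d,lo,hi,box):
    h=cv2.cvtColor(d['img'],cv2.COLOR_BGR2HSV);m=cv2.inRange(h,np.array(lo),np.array(hi));k=np.zeros_like(m);x0,y0,x1,y1=box;k[y0:y1,x0:x1]=255;m&=k
    n,l,st,ce=cv2.connectedComponentsWithStats(m); i=1+np.argmax(st[1:,4]); ys,xs=np.where(l==i); return st[i],ce[i],xs,ys
blue=([105,180,80],[130,255,255]);yel=([12,120,110],[32,255,255])
O={}
for n,d,bb,bt in(('w2',w2,(90,50,140,110),(205,50,250,95)),('s',s,(190,185,225,220),(205,240,235,275)),('c',c,(205,130,235,170),(230,180,255,215))):
    for k,col,bx in(('blue',blue,bb),('yel',yel,bt)):
        try: st,ce,xs,ys=mask(d,*col,bx)
        except Exception as e: print(n,k,'none');continue
        print(n,k,st,ce.round(1)); O[n,k]=(d,ce,xs,ys)
for k in('blue','yel'):
    obs=[(O[n,k][0],*O[n,k][1]) for n in('w2','s','c') if (n,k) in O]
    p=tri(obs); print(k,p.round(1),[np.round(np.array(proj(d,p))-(u,v),1) for d,u,v in obs])
# beaker + tray
g=cv2.cvtColor(w1['img'],cv2.COLOR_BGR2GRAY)[70:130,225:290]
cs=cv2.HoughCircles(cv2.resize(g,None,fx=4,fy=4,interpolation=cv2.INTER_CUBIC),cv2.HOUGH_GRADIENT,1,8,param1=80,param2=25,minRadius=44,maxRadius=80)
for x,y,r in cs[0][:6]:
    u,v=225+x/4,70+y/4; print('circ',u,v,r/4,plane(w1,u,v,61).round(1),plane(w1,u,v,3).round(1))
h=cv2.cvtColor(w1['img'],cv2.COLOR_BGR2HSV);m=cv2.inRange(h,np.array([75,100,30]),np.array([95,255,255]));m[200:]=0
cn=max(cv2.findContours(m,0,2)[0],key=cv2.contourArea);bx=cv2.boxPoints(cv2.minAreaRect(cn));P=[plane(w1,*q,14)for q in bx];print(np.round(P,0),np.mean(P,0))
m=cv2.inRange(cv2.cvtColor(w2['img'],cv2.COLOR_BGR2HSV),np.array([0,0,40]),np.array([180,60,90]));k=0*m;k[35:145,165:245]=255
v=np.vstack([cv2.resize(w2['img'][20:160,80:260],None,fx=3,fy=3,interpolation=3),cv2.resize(w1['img'][60:140,200:335],(540,320)[::1],interpolation=3)[:170]]);cv2.imwrite('pics/z.png',v)
```

```text
w2 blue [114  71  12  20 172] [119.7  80.1]
w2 yel [228  70   4   8  18] [229.6  72.9]
s blue [201 197  10  10  81] [205.5 201.2]
s yel [219 258   1   2   2] [219.  258.5]
c blue [225 152   2   2   2] [225.5 152.5]
c yel [243 195   3   3   8] [244.1 196.1]
blue [522.8 341.3 261.3] [array([14.9, -3.9]), array([-0.3,  5.8]), array([-2.9, -4.7])]
yel [542.6 250.8  96.1] [array([-1.2,  0.5]), array([-0.9, -1.4]), array([-0.1,  0.9])]
circ 256.625 100.125 16.025 [ 488.2 -146.6   61. ] [ 489.3 -146.2    3. ]
circ 259.125 101.625 14.075 [ 486.1 -150.3   61. ] [ 486.9 -150.3    3. ]
circ 256.375 97.875 14.1 [ 491.3 -146.2   61. ] [ 492.8 -145.8    3. ]
circ 256.125 102.875 14.175 [ 484.3 -145.9   61. ] [ 484.9 -145.3    3. ]
circ 259.125 99.375 14.475 [ 489.2 -150.3   61. ] [ 490.4 -150.3    3. ]
circ 254.625 101.125 14.1 [ 486.8 -143.7   61. ] [ 487.7 -142.8    3. ]
[[ 558. -141.   14.]
 [ 579. -223.   14.]
 [ 464. -264.   14.]
 [ 439. -176.   14.]] [ 510.09068033 -201.04354713   14.        ]
```

View pics/z.png

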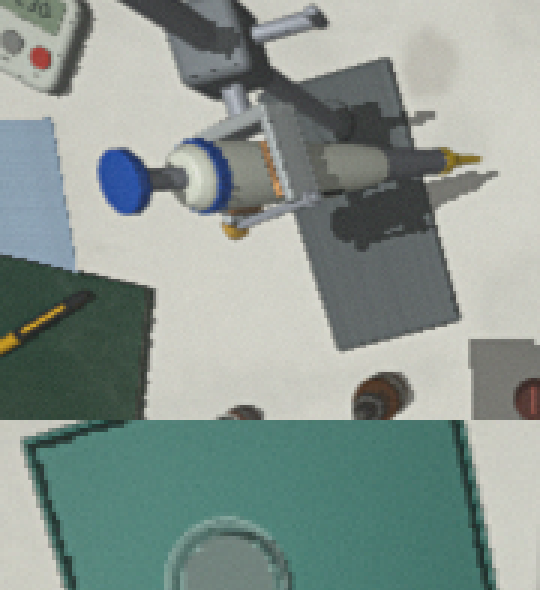

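The zoom shows the button face at zoom (121,180), which is w2 (120.3,80), and the tip point at zoom (481,159), which is w2 (240.3,73). The plate corners are at zoom (388,58), (460,319) and (342,350). The beaker circle centre is at w1 (257,100).

Run:
```python
from h import *
w1,w2,s,c=[load(n) for n in('w1','w2','s1','c2')]
z=lambda x,y:(80+x/3-.33,20+y/3-.33)
b=tri([(w2,*z(121,180)),(s,205.5,201.2)]);print('button',b.round(1),plane(w2,*z(121,180),280).round(1),plane(s,205.5,201.2,280).round(1))
t=plane(w2,*z(481,159),69);print('tip',t.round(1)); print('yel', tri([(w2,229.6,72.9),(s,219,258.5)]).round(1))
C=[plane(w2,*z(*q),9)for q in((388,58),(460,319),(342,350))];print('plate',np.round(C,1))
e=C[0]-C[1];print('yaw',np.degrees(np.arctan2(e[1],e[0])),np.linalg.norm(e),np.linalg.norm(C[1]-C[2]))
ex=e/np.linalg.norm(e);ey=np.array([-ex[1],ex[0],0]); 
o=(C[0]+C[2])/2+5*ex; print('origin',o.round(1),'drop',(o-86.6*ey).round(1),'btn',(o+35.2*ey).round(1))
print('beaker in c,s',proj(c,[488,-147,61]),proj(c,[488,-147,3]),proj(s,[488,-147,61]),proj(s,[488,-147,3]))
print('btn/tip in c',proj(c,b),proj(c,t))
def crop(d,x,y,w=40):
    return cv2.resize(d['img'][y-w:y+w,x-w:x+w],(400,400),interpolation=3)
cv2.imwrite('pics/z2.png',np.hstack([crop(c,312,278),np.vstack([crop(s,212,230,40)])]))
```

```text
button [517.4 350.9 277.1] [517.5 349.8 280. ] [514.5 356.8 280. ]
tip [546.6 233.   69. ]
yel [542.8 248.9  91.3]
plate [[612.4 294.6   9. ]
 [450.5 253.1   9. ]
 [429.4 335.8   9. ]]
yaw 14.38775235982541 167.09425092774853 85.43036117595376
origin [525.7 316.4   9. ] drop [547.2 232.6   9. ] btn [517.  350.5   9. ]
beaker in c,s (np.float64(312.0185031179025), np.float64(269.44961576334623)) (np.float64(310.8749037360523), np.float64(284.9321523699559)) (np.float64(277.9172405354384), np.float64(199.3874014271054)) (np.float64(277.80564045220905), np.float64(215.63602248447432))
btn/tip in c (np.float64(219.48452739490546), np.float64(143.15061874047962)) (np.float64(248.1143587930507), np.float64(205.11615896148217))
```

View pics/z2.png

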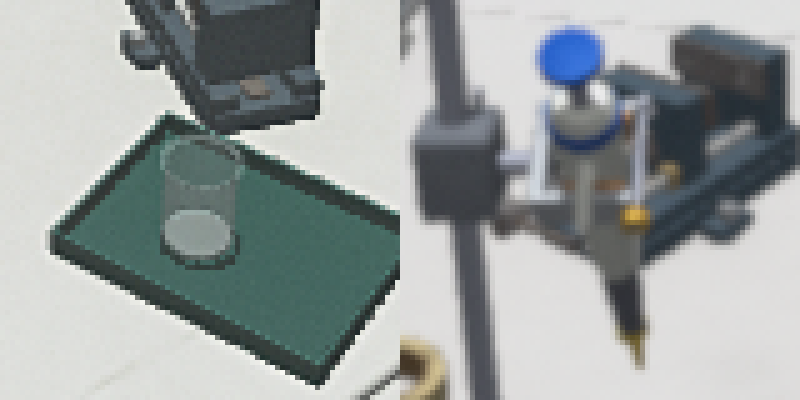

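```bash
cat >> h.py <<'E'
az,L=np.radians(48),np.radians(55)
Z=np.array([np.sin(L)*np.cos(az),np.sin(L)*np.sin(az),-np.cos(L)])
Y=np.array([np.sin(az),-np.cos(az),0]); OG=ori(Z,Y); H=np.array([np.cos(az),np.sin(az),0])
GZ=36
def tcp(base,back=0): return np.array(base,float)+[0,0,GZ]+Z*(19-back)   # TCP for beaker base position
DROP=np.array([547,232.5,0])
E
python3 - <<'E'
from h import *
B=np.array([488,-147,3.])
robot.move_ptp(tcp(B,120)+[0,0,120],OG)
robot.move_gripper(.82)
robot.move_linear(tcp(B,120),speed=200)
cam('wrist','w3')
robot.move_linear(tcp(B),speed=100)
print(robot.current_contact_force())
robot.move_gripper(0); print(robot.current_gripper_width(),robot.current_finger_force())
robot.move_linear(tcp(B+[0,0,40]),speed=80)
print(robot.current_gripper_width(),robot.current_t()); cam('side','s4');cam('wrist','w4')
cv2.imwrite('pics/v4.png',np.hstack([load('w4')['img'],cv2.resize(load('s4')['img'][140:260,200:296],(288,360))[:,:]]) if 0 else np.hstack([load('w4')['img'],cv2.copyMakeBorder(cv2.resize(load('s4')['img'][140:260,200:296],(288,360)),0,24,0,0,0)]))
E
```

```text
[ 0.01001397  0.03806711 -0.7829018 ]
0.46383801710754075 29.942747850873275
0.4655769894800856 10.2083
```

View pics/v4.png

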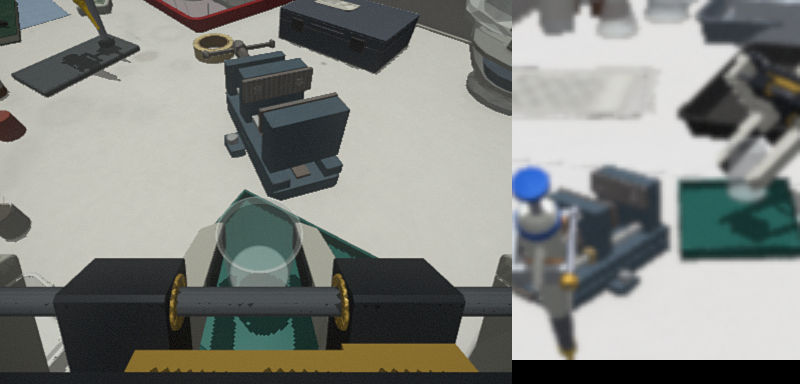

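The beaker is held and lifted, with its rim centred at about w4 (259,235). I'll compare where it is with where it was commanded.

Run:
```python
from h import *
w=load('w4');w3=load('w3')
print('rim',plane(w,259,235,101).round(1),'L/R',plane(w,217,236,101).round(1),plane(w,302,236,101).round(1),'top/bot',plane(w,259,197,101).round(1),plane(w,259,273,101).round(1))
p=[488,-147,101];print(proj(w,p))
for q in([488,-147,101]+23*H,[488,-147,101]-23*H,[488,-147,43]-23*H,[488,-147,43]+23*H):print(np.round(proj(w,q),1))
print(robot.current_tcp_pos()-tcp([488,-147,43]))
```

```text
rim [ 486.4 -147.9  101. ] L/R [ 469.9 -133.9  101. ] [ 502.5 -163.1  101. ] top/bot [ 502.8 -129.7  101. ] [ 472.8 -163.   101. ]
(np.float64(260.1717396204084), np.float64(232.01648780013326))
[260.1 196.7]
[260.3 274.9]
[259.8 310.3]
[259.8 244.4]
[-0.11348957  0.1383306  -0.27449306]
```

Run:
```python
from h import *
B=np.array([488,-147,3.])
robot.move_linear(tcp(B+[0,0,150]))
pre=DROP-110*H
robot.move_linear(tcp(pre+[0,0,150]),speed=200)
robot.move_linear(tcp(pre+[0,0,4]),speed=120)
robot.move_linear(tcp(DROP+[0,0,4]),speed=80)
print(robot.move_linear(tcp(DROP+[0,0,-3]),speed=15,f_stop=2), robot.current_tcp_pos()-tcp(DROP), robot.current_gripper_width())
cam('wrist','w5');cam('side','s5')
robot.move_gripper(.75); robot.sleep(.2)
cam('wrist','w6')
robot.move_linear(tcp(DROP,110),speed=120)
cam('wrist','w7');cam('side','s7');print(robot.current_t())
a=cv2.resize(load('s7')['img'][190:310,150:290],(420,360));
cv2.imwrite('pics/v7.png',np.hstack([cv2.resize(load('w7')['img'],None,fx=.74,fy=.74)[:, :],cv2.resize(a,(400,284))]))
```

```text
True [ 0.26721198 -0.09321693  0.05449596] 0.4624700900088645
18.25
```

View pics/v7.png

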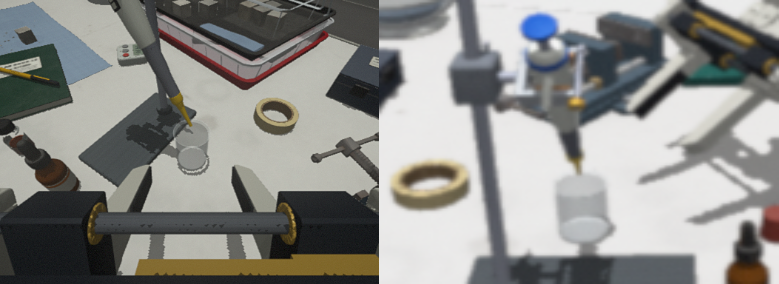

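The beaker stands under the tip: in the left half the tip point is at about (190,131), over a rim centred at about (191,135). Next is a numeric check of the tip-to-beaker offset.

Run:
```python
from h import *
w,s=load('w7'),load('s7')
def blob(d,box):
    x0,y0,x1,y1=box;m=cv2.inRange(cv2.cvtColor(d['img'],cv2.COLOR_BGR2HSV),np.array([12,110,90]),np.array([34,255,255]))[y0:y1,x0:x1]
    ys,xs=np.where(m>0);return [(int(xs[ys==y].min()+x0),int(xs[ys==y].max()+x0),int(y+y0)) for y in sorted(set(ys))]
a=blob(w,(220,110,275,200));print(a[0],a[-4:])
b=blob(s,(208,240,232,275));print(b)
print('pred tip',proj(w,[547,232.5,69]),proj(s,[547,232.5,69]),'rim',proj(w,[547,232.5,58]),proj(s,[547,232.5,58]))
print(plane(w,(a[-1][0]+a[-1][1])/2,a[-1][2]+.5,69),plane(s,219.8,263,69))
g=cv2.cvtColor(w['img'],cv2.COLOR_BGR2GRAY)[150:240,215:300]
cv2.imwrite('pics/v8.png',np.hstack([cv2.resize(w['img'][150:240,215:300],(400,424),interpolation=3),cv2.resize(s['img'][235:295,190:250],(400,424),interpolation=3)]))
```

```text
(242, 243, 125) [(254, 258, 167), (255, 258, 168), (256, 259, 169), (256, 258, 170)]
[(217, 219, 257), (218, 219, 258), (219, 219, 259)]
pred tip (np.float64(259.4690520398683), np.float64(171.11826138063054)) (np.float64(219.81120527665283), np.float64(262.55956967397816)) rim (np.float64(259.43862792645587), np.float64(179.40795416979898)) (np.float64(220.09876412135318), np.float64(266.65014469195665))
[545.89385404 234.4614448   69.        ] [546.44724174 234.11288455  69.        ]
```

View pics/v8.png

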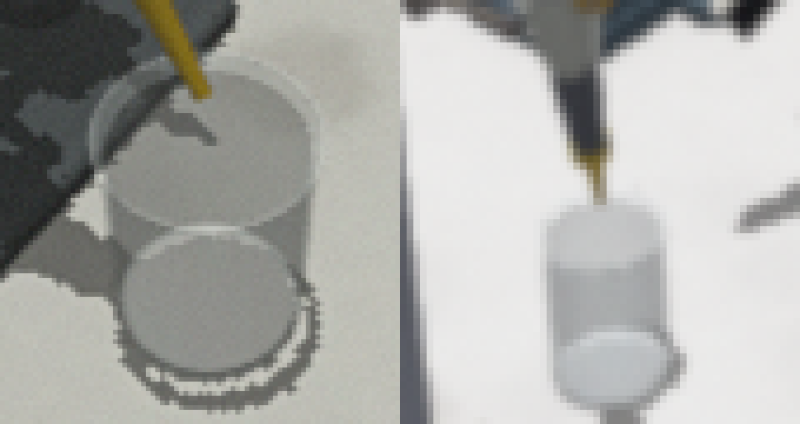

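Tip and beaker are within about 2 mm, so next is the button.

```bash
cat >> h.py <<'E'
ya=np.radians(14.4);EX=np.array([np.cos(ya),np.sin(ya),0]);EY=np.array([-np.sin(ya),np.cos(ya),0])
AX=-.5*EY-np.array([0,0,.8660254]); BT=np.array([517,351.5,279.]); OB=ori(AX,EX)
E
python3 - <<'E'
from h import *
p=robot.current_tcp_pos(); robot.move_linear(np.array(p)+[0,0,270],speed=250)
robot.move_gripper(0)
robot.move_ptp(BT-AX*160,OB)
robot.move_linear(BT-AX*15,speed=150); robot.sleep(.2)
f0=np.array(robot.current_contact_force())
r=robot.move_linear(BT+AX*8,speed=12,f_stop=.9)
s=(robot.current_tcp_pos()-BT)@AX; robot.sleep(.1)
print(r,s,(np.array(robot.current_contact_force())-f0)@AX,(robot.current_tcp_pos()-BT)@AX,robot.current_t()); cam('side','s9')
cv2.imwrite('pics/v9.png',cv2.resize(load('s9')['img'][150:270,150:270],(480,480)))
E
```

```text
True 0.9317248826172553 -0.78384423890502 0.9924685611261477 24.7083
```

View pics/v9.png

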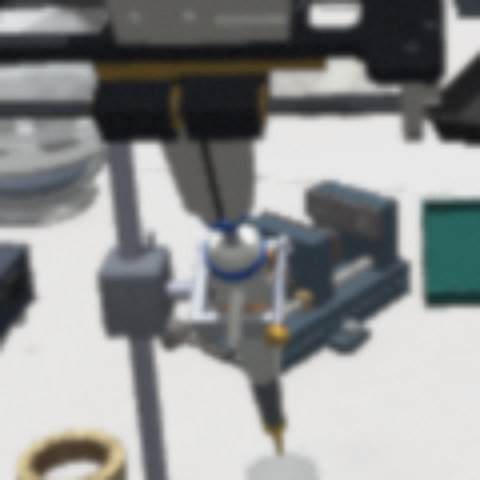

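The closed fingers sit on the blue button, centred at about (230,230) in the crop. Now I press to the first stop and watch the force.

Run:
```python
from h import *
S=lambda:(robot.current_tcp_pos()-BT)@AX
F=lambda:-(np.array(robot.current_contact_force())@AX)
base=F()-.8
print('base',base)
robot.move_linear(BT+AX*8.5,speed=10);print(S(),F()-base)
for s in np.arange(9.,13,.5):
    robot.move_linear(BT+AX*s,speed=5);f=F()-base;print(round(S(),2),round(f,2))
    if f>5.3: break
robot.sleep(.6);print(S(),F()-base,robot.current_t())
```

```text
base 0.24035624753136497
8.352036309933842 3.553363637378395
8.99 4.01
9.38 4.84
9.44 7.2
9.434164100119116 6.689770161328498 26.9917
```

At the first stop the force is 6.7 N, between 4.5 and 8, and I held it for 0.6 s. Now on to the second stop and release.

Run:
```python
from h import *
S=lambda:(robot.current_tcp_pos()-BT)@AX
F=lambda:-(np.array(robot.current_contact_force())@AX)
r=robot.move_linear(BT+AX*19,speed=12,f_stop=14);print(r,S(),F())
robot.sleep(.4);print(S(),F())
cam('side','s10')
robot.move_linear(BT-AX*20,speed=40)
robot.move_linear(BT-AX*170,speed=200); robot.sleep(.2)
cam('side','s11');cam('wrist','w11');print(robot.current_t())
cv2.imwrite('pics/v11.png',cv2.resize(load('s11')['img'][180:310,150:280],(520,520)))
```

```text
False 16.62383375347506 15.329386576411064
16.637439814353502 14.622843389387238
30.6667
```

View pics/v11.png

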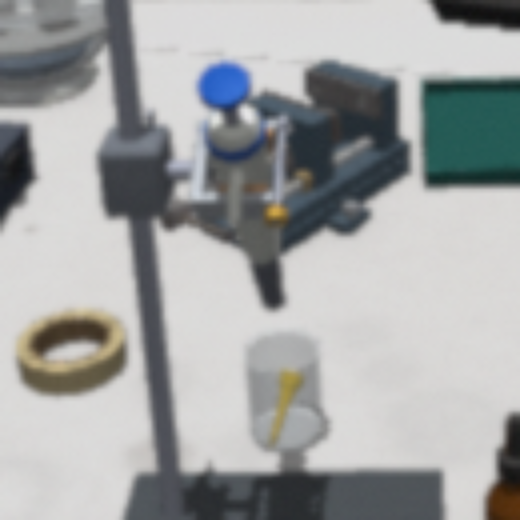

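The yellow tip is in the beaker at about (287,405), the button is up and the pipette nose is bare. Next I fetch the beaker.

Run:
```python
from h import *
robot.move_ptp(tcp(DROP,110)+[0,0,270],OG)
robot.move_gripper(.78)
robot.move_linear(tcp(DROP,110),speed=220)
cam('wrist','w12')
robot.move_linear(tcp(DROP),speed=80)
robot.move_gripper(0);print(robot.current_gripper_width(),robot.current_finger_force())
robot.move_linear(tcp(DROP+[0,0,4]),speed=40)
pre=DROP-110*H
robot.move_linear(tcp(pre+[0,0,4]),speed=80)
robot.move_linear(tcp(pre+[0,0,150]),speed=120)
B=np.array([488,-147,3.])
robot.move_linear(tcp(B+[0,0,150]),speed=150)
robot.move_linear(tcp(B+[0,0,5]),speed=100)
print(robot.move_linear(tcp(B+[0,0,-3]),speed=12,f_stop=2),robot.current_tcp_pos()-tcp(B))
robot.move_gripper(.78);robot.sleep(.2)
robot.move_linear(tcp(B,120),speed=100)
cam('wrist','w13');cam('side','s13');print(robot.current_t(),robot.current_contact_force())
cv2.imwrite('pics/v13.png',np.hstack([cv2.resize(load('w13')['img'][60:300,100:420],(480,360)),cv2.resize(load('s13')['img'][180:260,240:310],(315,360))]))
```

```text
0.4650460238394435 29.94700884722988
True [0.17281236 0.04328572 0.05889846]
46.55 [-0.57756346 -0.20332022  0.54793028]
```

View pics/v13.png

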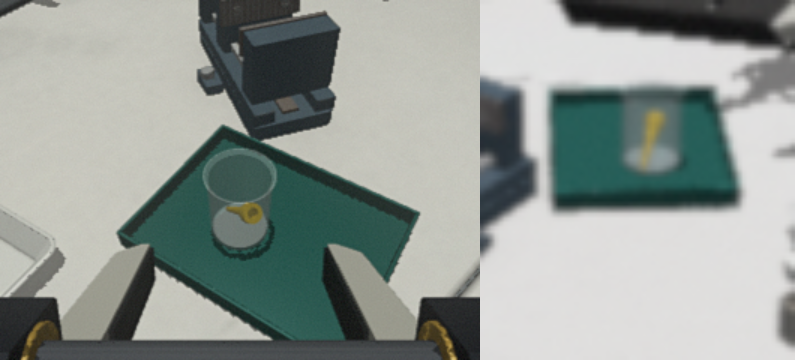

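The beaker stands upright in the tray with the tip inside, at about (240,205) in the left half, and the gripper is clear. Handing in.

```bash
python3 -c "
from h import *
robot.move_linear(np.array(robot.current_tcp_pos())+[0,0,60],speed=100); robot.sleep(.5)
print(robot.hand_in())"
```

```text
the job is handed in; nothing more can be done
None
```

I handed the job in after about 48 s on the robot's clock: the used tip is in the beaker, the beaker stands upright in the green tray, and the button was fully up in the last picture of it; no verdict came back.

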